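# Lock a column cartridge into its holder with the cam lever

## Task

Put the slim steel cartridge, narrow end down, into the round hole of the holder's white socket block and seat it gently until its shoulder rests on the block. Then push the holder's lever through its quarter turn until it meets its stop, wherever that is set, so that the tongue covers the cartridge, and lean on the handle there with about 15 N for half a second to set the seal, never pushing the lever harder than 30 N. Let go, leaving the lever turned over the cartridge, and leave the other things on the bench where they are.

Things in the scene. Friction and masses are not known exactly. Their poses are not given: they have to be found in the camera images.
- cartridge_head (a point): the slim steel cartridge, upright and loose on the bench (about 150 g): a round head 28 mm in diameter and 45 mm tall over a foot 24 mm in diameter and 30 mm long with a 4 mm chamfer at its end; 75 mm tall in all, a flat shoulder between. This point is on its axis half-way up the head, 52.5 mm above its lower end and 22.5 mm above the shoulder; z points up
- cartridge_foot (a point): the centre of the lower end of the slim cartridge's foot, 52.5 mm below cartridge_head
- holder: the fixed cartridge holder: grey base plate 130 (x) x 200 (y) x 10 mm, bearing a white socket block 64 x 64 mm whose top is 45 mm above the bench, and a round pillar 38 mm in diameter carrying the lever and, below it, a dark stop collar whose upright pin (8 mm thick, 52 mm from the axis) ends the lever's turn. Origin: centre of the plate's underside, on the bench; z up
- socket (a point): centre of the mouth of the round hole in the socket block, level with its top, at (0, 45, 45) mm in the holder's frame, same axes. Hole 25 mm wide (1 mm play), 34 mm deep, mouth chamfered 3 mm. When seated the cartridge's shoulder rests on the block's top: cartridge_head is then 22.5 mm above this point, cartridge_foot 30 mm below it
- pivot (a point): the lever's upright turning axis, at (0, -35, 100) mm in the holder's frame, at the lever's mid-height, axes parallel to the holder's
- handle (a point): a point on the middle line of the lever's handle, 90 mm from the turning axis, at the bar's mid-height, 100 mm above the bench. The handle is a straight level bar, its end 115 mm from the axis, with a grey sleeve 16 mm wide and 14 mm tall from 60 mm outwards (bare bar 13 mm wide inside that). This point's x axis points along the bar to the pivot
- tongue (a point): a point on the middle line of the locking tongue, 80 mm from the turning axis, at mid-height. The tongue is a steel bar 18 mm wide, its end 89 mm from the axis, opposite the handle on the same hub (42 mm in diameter, 91 to 108 mm above the bench). Its underside is 95 mm above the bench, so it passes 5 mm over a seated cartridge; one that stands too high blocks it
- lever (a joint): angle of the lever, rad: 0 = open, handle to the holder's -x; grows anticlockwise seen from above, to about 1.571 (handle to -y). Starts at 0 to 0.3. The rigid stop is adjustable: met anywhere from 1.44 to 1.70, not measured, known by feel. Turning takes about 2.5 N at 90 mm from the axis at first, 4 N near the end; friction keeps it where left
- wide_cartridge: bystander: stepped steel cartridge 50 mm tall, 40 mm wide at the foot and 34 mm above, too wide for the hole, standing near the slim one; origin at the centre of its underside
- vial: bystander: amber vial with a white cap, 32 mm wide, 62 mm tall, standing near the slim cartridge; origin at the centre of its underside
- amber_bottle: bystander: amber reagent bottle, 76 mm wide, 170 mm tall, on the robot's right; origin at the centre of its underside
- beaker: bystander: open glass cup, 70 mm wide, 85 mm tall, on the robot's right; origin at the centre of its underside
- wrench: bystander: steel spanner 160 mm long lying flat on the near right; origin at its underside, x along it
- white_jar: bystander: white jar with a red cap, 60 mm wide, 90 mm tall, beyond on the left; origin at the centre of its underside

How it is judged:
On the way, in this order (a step that is already met when the one before it is completed fails the run):
1. the slim cartridge is seated in the socket, shoulder on the block, with the lever still open (under 0.8 rad) (horizontal distance between cartridge_foot and socket below 0.0025 m and z of cartridge_foot in the frame of socket below -0.028 m and angle between cartridge_head's own z axis and vertical below 0.06 rad and value of joint lever below 0.8 rad), for 0.2 s.
2. the lever is at its stop: turned past 1.42 rad and leaned on by the gripper with more than 9 N for 0.3 s (value of joint lever above 1.42 rad and contact force between the fingers and lever above 9 N), for 0.3 s.
At the end, for the whole second after the job is handed in: the lever is left turned (over 1.41 rad; the stop lies at 1.44 to 1.70) and the slim cartridge is seated upright in the socket: foot within 2.5 mm of the hole's axis and at least 28 of 30 mm deep, tilt under 0.06 rad (value of joint lever above 1.41 rad and horizontal distance between cartridge_foot and socket below 0.0025 m and z of cartridge_foot in the frame of socket below -0.028 m and angle between cartridge_head's own z axis and vertical below 0.06 rad); the robot touches nothing.
It fails at once if the robot pushes the lever with more than 30 N (contact force between any of the fingers, the arm and lever above 30 N).
It fails at once if the cartridge is forced against the holder with more than 40 N (contact force between cartridge and holder above 40 N).
It fails at once if a bystander is moved by more than 25 mm (distance of any of wide_cartridge, vial, amber_bottle, beaker, wrench, white_jar from where it was at the start of the episode above 0.025 m).
It also fails if it takes over 72 s, if anything falls off the work surface, if the arm or the gripper's body presses on something with over 40 N, if the wrist force passes 120 N, or if a joint passes its speed limit or range.

## Robot

A 6-joint arm with a two-finger parallel gripper is mounted at the origin on the work surface. World frame = base frame: x ahead of the robot, y to its left, z up, the work surface at z = 0. Lengths are in m, angles in rad, forces in N, time in s.
With the tool pointing down it reaches from about 0.25 to 0.8 m from the base axis. Payload 8.5 kg.
Tool frame: the origin (TCP) lies between the finger pads; the fingertips stand 25 mm ahead of it and the grasp point (between the pads) lies 6 mm ahead of it; z points along the fingers, y is the line along which they close (so a half turn about z gives the same grasp; the last joint's range is limited). The gripper opens to 85 mm and grips with 20 to 120 N. Pads are 22 mm wide; open, the fingers measure 114 mm over their backs; the gripper's body (76 mm by 85 mm) begins 54 mm behind the grasp point. The pads swing forward as they close: fully open they stand 13 mm farther back than shut.
Start: joints at [1.132, 0.238, -0.013, 1.319, 0, 1.571], TCP at [0.223, 0.475, 0.224] pointing down, gripper open.
Joint ranges: [-2.66, 2.66], [-1.03, 1.9], [-1.14, 1.46], [-1.82, 2.27], [-1.45, 1.34], [-3.14, 3.14]. Speed limits (rad/s): [2.22, 2.22, 2.79, 3.14, 3.14, 3.14].

## Interface

Orientations are given as [roll, pitch, yaw] about the fixed x, y, z axes, in that order (R = Rz(yaw) Ry(pitch) Rx(roll)).
In Python, from cell import robot gives the robot as it stands. The module is installed in compiled form; this text tells all that it offers.
- The arm moves only by the shell command python3 -m crank 'ROWS' [FORCE]. ROWS is JSON, a list of rows, each an object of numbers: "dx", "dy", "dz": the shift along the tool's x, y, z in m; "ax", "ay", "az": the turn, a rotation vector about the tool's x, y, z in degrees; "grip": the opening, from 0 (shut) to 1 (fully open). A call has 1 to 12 rows; each row is the pose to reach, as a shift and turn from the pose commanded when the call began, along the tool's axes at that moment; what a row does not reach only later rows make up. A row lasts 1/10 s, in which the tool goes at most 50 mm and 8.59 degrees, less where a joint would pass 70% of its speed; a pose out of reach is approached as far as the arm can. A call with a gripper value outside its range is refused whole. The fingers move at their own pace and stop on an object; FORCE is the grip in N (left out, the last holds). Time passes only in rows, so rows that repeat a pose let the fingers close. It gives the time, the measured TCP pose, the force, the opening and the grip force at its end, in the units of the state.
- robot.state(): the state, without advancing time (a new reading comes with each control period).
- robot.grab_frame(name): name is "scene" or "top" or "wrist"; returns (picture, depth): 420x560x3 uint8, red, green, blue; 420x560 float32, m along the optical axis (not along the pixel's ray), 0 where there is no reading.
- robot.calibration(name): a dict with "fovy" (degrees; the focal length in pixels is half the picture's height over the tangent of half this angle, whatever the lens; pixels are square), "cx", "cy" (the principal point, pixels), "k1" (the pictures are not rectified: a ray, as slopes to the right and down, at radius r is drawn at 1 + k1 r^2 times it, then the intrinsics apply), "rvec" (rotation vector, rad) and "tvec" (3), from world to camera coordinates, as OpenCV has them. Camera axes: x right, y down, z forward; pixel columns grow to the right and rows downward; lengths in m; the calibration is good to about 2 mm. A picture is of the moment at which its call begins: read the wrist's pose just before it. calibration takes no time and is no camera call; for the wrist camera it gives the pose at the moment of the call.
- robot.close_job(): hands the job in; it is judged then, once.
The state is a dict: "time_s": time; "q": joint angles; "joint_velocities": joint speeds; "joint_torque": joint torques, N m; "ee_pos": TCP position; "tcp_rot": TCP orientation; "ft_force": force on the tool from outside, world axes, zero at the start; "moment": the same for the moment, N m; "opening": finger opening in m; "grip_force": force on a finger pad.
Only numpy, scipy, OpenCV 4.12 (cv2) and the standard library are available. Lean on these libraries where they do the work, as an engineer would, in place of code of your own. Each camera call takes 0.05 s, during which the arm holds its last target. There are 200 camera calls.

## Working session

There is one attempt and no reset: what is moved stays moved. The work goes in short steps, Python scripts to look and compute and a shell command to move; the robot and the scene stay as the last step left them, time stands still between calls to the robot, and variables do not carry over. Pictures are saved under pics/ and viewed, at most 10 in all, crops included, and the job is handed in when it is done.

```bash
mkdir -p pics
cat > h.py <<'E'
import numpy as np, cv2
from cell import robot
from scipy.spatial.transform import Rotation as R
def cam(n):
    c=robot.calibration(n); f=210/np.tan(np.radians(c['fovy'])/2)
    return c,f,R.from_rotvec(np.ravel(c['rvec'])).as_matrix(),np.ravel(c['tvec'])
def world(C,u,v,d):
    c,f,M,t=C
    x=np.array([(u-c['cx'])/f,(v-c['cy'])/f]); s=x.copy()
    for _ in range(20): s=x/(1+c['k1']*(s@s))
    return M.T@(np.array([s[0],s[1],1])*d-t)
def onz(C,u,v,z):
    a=world(C,u,v,0.); b=world(C,u,v,1.)
    return a+(b-a)*(z-a[2])/(b[2]-a[2])
def pix(C,p):
    c,f,M,t=C; q=M@np.array(p)+t; s=q[:2]/q[2]; s=s*(1+c['k1']*(s@s))
    return s*f+[c['cx'],c['cy']]
def snap(n,name):
    C=cam(n); p,d=robot.grab_frame(n); cv2.imwrite(f'pics/{name}.png',p[:,:,::-1]); np.savez(f'pics/{name}.npz',d=d,p=p); return C,p,d
def tool(): 
    s=robot.state(); return np.array(s['ee_pos']),R.from_euler('xyz',s['tcp_rot']).as_matrix()
E
python3 - <<'E'
from h import *
import pickle
s=robot.state();print({k:np.round(v,3) for k,v in s.items()})
C,p,d=snap('top','top1');pickle.dump(C,open('top.pkl','wb'))
C2,p2,d2=snap('scene','sc1')
print(C[0],C2[0])
E
```

```text
{'time_s': np.float64(0.0), 'q': array([ 1.132,  0.239, -0.014,  1.319,  0.   ,  1.571]), 'joint_velocities': array([ 0.001,  0.   , -0.001, -0.003, -0.   ,  0.002]), 'joint_torque': array([ 0.0000e+00, -5.3877e+01,  3.4643e+01,  1.8000e-02, -0.0000e+00,
        0.0000e+00]), 'ee_pos': array([0.223, 0.475, 0.223]), 'tcp_rot': array([-3.14 , -0.   ,  2.703]), 'ft_force': array([-0.718, -0.404,  0.144]), 'moment': array([-0.005,  0.046, -0.05 ]), 'grip_force': np.float64(0.0), 'opening': np.float64(0.085)}
{'fovy': 46.56199520477629, 'cx': 279.2511062128922, 'cy': 215.2037788217281, 'k1': -0.13834049731356382, 'rvec': array([ 2.12109871, -2.12740453,  0.16202902]), 'tvec': array([-0.03739454,  0.5298569 ,  1.24099769])} {'fovy': 51.199122325871215, 'cx': 284.8785423914824, 'cy': 199.78215002516023, 'k1': 0.0407548752156545, 'rvec': array([ 1.44205229,  2.38015564, -0.65652744]), 'tvec': array([ 0.28229185, -0.32540893,  1.32241031])}
```

View pics/top1.png

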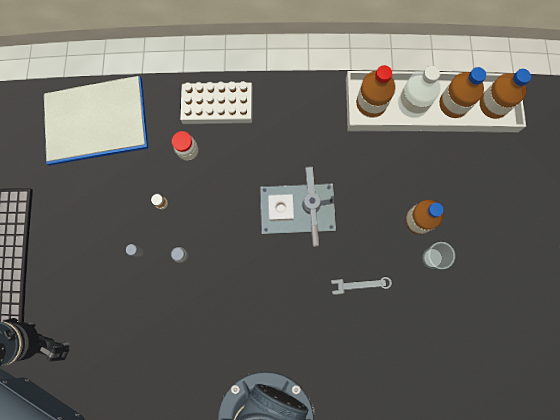

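The top view shows the socket at about (280,207), the pivot at (312,202), the handle end at (316,243), and two grey cylinders at (132,250) and (179,254). I'll measure both, along with the socket and lever.

Run:
```python
from h import *
import pickle
C=pickle.load(open('top.pkl','rb'));z=np.load('pics/top1.npz');p,d=z['p'],z['d']
for n,u,v in [('cylA',132,250),('cylB',179,254),('vial',157,200),('sockblk',271,200),('hub',312,202),('handle',316,240),('tongue',310,172),('plate c',262,185),('c',332,184),('c',336,233),('c',265,235)]:
    w=world(C,u,v,d[v,u]); print(n,w.round(3))
P=np.array([[world(C,u,v,d[v,u]) for u in range(560)] for v in range(420)])
def blob(n,u,v,r,lo,hi):
    m=(P[...,2]>lo)&(P[...,2]<hi)&(d>0); yy,xx=np.mgrid[:420,:560]; m&=(abs(xx-u)<r)&(abs(yy-v)<r)
    q=P[m]; print(n,len(q),np.median(q,0).round(4),np.ptp(q[:,:2],axis=0).round(3)); return q
blob('A',132,250,14,.04,.09);blob('B',179,254,14,.04,.09);blob('vial',157,200,14,.05,.08)
q=blob('block',280,207,18,.04,.052); print(cv2.minAreaRect(q[:,:2].astype(np.float32)))
q=blob('lever',312,206,45,.085,.115);print(cv2.minAreaRect(q[:,:2].astype(np.float32)))
q=blob('plate',297,208,50,.006,.014);print(cv2.minAreaRect(q[:,:2].astype(np.float32)))
b=cv2.resize(p[150:270,110:350],None,fx=3.3,fy=3.3,interpolation=cv2.INTER_CUBIC);cv2.imwrite('pics/crop1.png',b[:,:,::-1])
```

```text
cylA [0.435 0.341 0.077]
cylB [0.427 0.224 0.047]
vial [0.569 0.285 0.061]
sockblk [ 0.571 -0.017  0.046]
hub [ 0.552 -0.122  0.11 ]
handle [ 0.456 -0.131  0.107]
tongue [ 0.631 -0.119  0.103]
plate c [0.622 0.009 0.001]
c [ 0.623 -0.183  0.005]
c [ 0.489 -0.192 -0.006]
c [0.483 0.    0.002]
A 134 [0.4369 0.3413 0.0743] [0.027 0.029]
B 127 [0.4296 0.2276 0.0501] [0.034 0.031]
vial 114 [0.5706 0.2849 0.0616] [0.03 0.03]
block 500 [ 0.5521 -0.0436  0.045 ] [0.066 0.064]
((0.5524355173110962, -0.04348234087228775), (0.06563112884759903, 0.06349825114011765), 0.31235191226005554)
lever 641 [ 0.5522 -0.1238  0.1063] [0.204 0.076]
((0.5420058965682983, -0.13893195986747742), (0.07533938437700272, 0.20223578810691833), 85.73175811767578)
plate 2092 [ 0.545  -0.0892  0.0099] [0.272 0.269]
((0.5577927827835083, -0.08316442370414734), (0.2714945375919342, 0.2658090889453888), 85.70606994628906)
```

View pics/crop1.png

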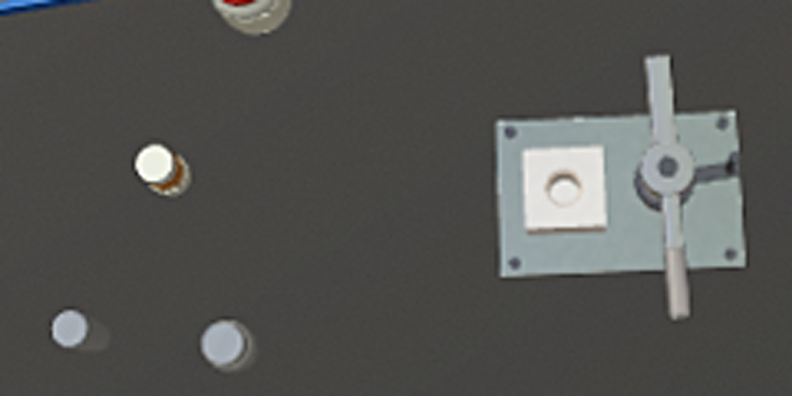

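Cylinder A is the slim cartridge: it stands 75 mm tall at about (0.437, 0.341). I'm going above it with yaw π/2, so the fingers close along world x, and then taking a wrist look.

```bash
R='[{"dx":-0.2506,"dy":-0.0304,"dz":0.05,"az":64.87,"grip":1}]'; python3 -m crank '[{"dx":-0.04,"dy":-0.005,"dz":0.008,"az":8,"grip":1},{"dx":-0.08,"dy":-0.01,"dz":0.016,"az":16},{"dx":-0.12,"dy":-0.015,"dz":0.024,"az":24},{"dx":-0.16,"dy":-0.02,"dz":0.032,"az":32},{"dx":-0.2,"dy":-0.025,"dz":0.04,"az":40},{"dx":-0.23,"dy":-0.03,"dz":0.05,"az":48},{"dx":-0.2506,"dy":-0.0304,"dz":0.05,"az":56},{"dx":-0.2506,"dy":-0.0304,"dz":0.05,"az":64.87},{"dx":-0.2506,"dy":-0.0304,"dz":0.05,"az":64.87},{"dx":-0.2506,"dy":-0.0304,"dz":0.05,"az":64.87},{"dx":-0.2506,"dy":-0.0304,"dz":0.05,"az":64.87}]'
python3 - <<'E'
from h import *
C,p,d=snap('wrist','w1'); print(tool()); print(pix(C,[.437,.341,.075]),pix(C,[.437,.341,0]))
q=[]
for v in range(0,420,2):
  for u in range(0,560,2):
    if d[v,u]>0:
      w=world(C,u,v,d[v,u])
      if .066<w[2]<.085 and abs(w[0]-.437)<.04 and abs(w[1]-.341)<.04:q.append(w)
q=np.array(q);print(len(q),q.min(0),q.max(0),np.median(q,0)); print(cv2.minEnclosingCircle(q[:,:2].astype(np.float32)))
E
```

```text
(array([0.22292894, 0.47495925, 0.22343924]), array([[-9.05243173e-01,  4.24893627e-01, -4.50430228e-04],
       [ 4.24893865e-01,  9.05242618e-01, -1.00264823e-03],
       [-1.82702028e-05, -1.09902550e-03, -9.99999396e-01]]))
[255.37811594 397.87890163] [259.16158101 353.77155648]schema error: expected keys dx, dy, dz, ax, ay, az, grip
Traceback (most recent call last):
ValueError: zero-size array to reduction operation minimum which has no identity
```

View pics/w1.png

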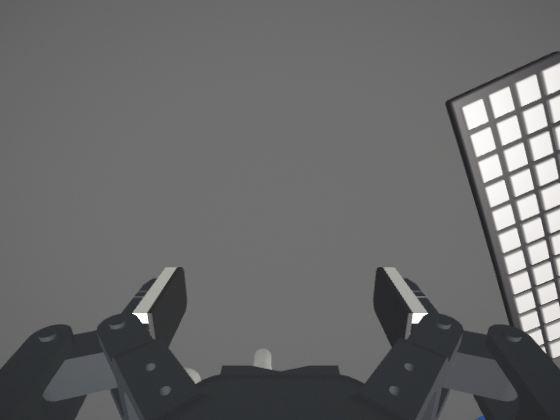

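The wrist view shows the fingers at the bottom, around (160,310) and (400,310), and nothing under the tool yet. The move was refused because every row needs all seven keys (I'd also left an unused row variable in that command). I'll resend it in full.

```bash
cat > cart.py <<'E'
from h import *
import sys
C,p,d=snap('wrist',sys.argv[1]); T=tool();print(T[0],T[1].round(3).tolist()); print(pix(C,[.437,.341,.075]),pix(C,[.437,.341,0]))
q=[]
for v in range(0,420,2):
  for u in range(0,560,2):
    if d[v,u]>0:
      w=world(C,u,v,d[v,u])
      if .066<w[2]<.085 and abs(w[0]-.437)<.03 and abs(w[1]-.341)<.03:q.append(w)
q=np.array(q)
if len(q):print(len(q),q.min(0),q.max(0),np.median(q,0)); print(cv2.minEnclosingCircle(q[:,:2].astype(np.float32)))
E
python3 -m crank '[{"dx":-0.04,"dy":-0.005,"dz":0.008,"ax":0,"ay":0,"az":8,"grip":1},{"dx":-0.08,"dy":-0.01,"dz":0.016,"ax":0,"ay":0,"az":16,"grip":1},{"dx":-0.12,"dy":-0.015,"dz":0.024,"ax":0,"ay":0,"az":24,"grip":1},{"dx":-0.16,"dy":-0.02,"dz":0.032,"ax":0,"ay":0,"az":32,"grip":1},{"dx":-0.2,"dy":-0.025,"dz":0.04,"ax":0,"ay":0,"az":40,"grip":1},{"dx":-0.23,"dy":-0.03,"dz":0.05,"ax":0,"ay":0,"az":48,"grip":1},{"dx":-0.2506,"dy":-0.0304,"dz":0.05,"ax":0,"ay":0,"az":56,"grip":1},{"dx":-0.2506,"dy":-0.0304,"dz":0.05,"ax":0,"ay":0,"az":64.87,"grip":1},{"dx":-0.2506,"dy":-0.0304,"dz":0.05,"ax":0,"ay":0,"az":64.87,"grip":1},{"dx":-0.2506,"dy":-0.0304,"dz":0.05,"ax":0,"ay":0,"az":64.87,"grip":1},{"dx":-0.2506,"dy":-0.0304,"dz":0.05,"ax":0,"ay":0,"az":64.87,"grip":1}]' 30
python3 cart.py w2
```

```text
time_s: 1.25
ee_pos: [0.4365, 0.3415, 0.1739]
tcp_rot: [-3.141, 0.0, 1.575]
ft_force: [0.1, 0.8, 0.2]
opening: 0.0854
grip_force: 0.0
[0.43652662 0.34158016 0.1739516 ] [[-0.003, 1.0, -0.0], [1.0, 0.003, -0.0], [-0.0, -0.0, -1.0]]
[280.86296136 207.55347165] [280.61983435 186.91442331]
246 [0.42483855 0.33239615 0.06637066] [0.45094552 0.36000206 0.07797204] [0.43781344 0.34739839 0.0758392 ]
((0.4376516044139862, 0.34599190950393677), 0.014061989262700081)
```

View pics/w2.png

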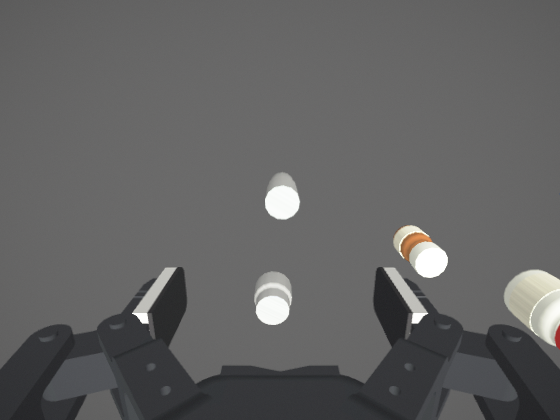

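The cartridge top is at (282,203) and measures 28 mm wide, as it should. The wrist puts it at (0.4377, 0.346) and the top camera at (0.437, 0.341). I'll take the middle, descend and grip gently.

```bash
python3 -m crank '[{"dx":0.0025,"dy":0.001,"dz":0.03,"ax":0,"ay":0,"az":0.2,"grip":1},{"dx":0.0025,"dy":0.001,"dz":0.06,"ax":0,"ay":0,"az":0.2,"grip":1},{"dx":0.0025,"dy":0.001,"dz":0.09,"ax":0,"ay":0,"az":0.2,"grip":1},{"dx":0.0025,"dy":0.001,"dz":0.1125,"ax":0,"ay":0,"az":0.2,"grip":1},{"dx":0.0025,"dy":0.001,"dz":0.1125,"ax":0,"ay":0,"az":0.2,"grip":1}]' 30
python3 cart.py w3
python3 -m crank '[{"dx":0,"dy":0,"dz":0,"ax":0,"ay":0,"az":0,"grip":0},{"dx":0,"dy":0,"dz":0,"ax":0,"ay":0,"az":0,"grip":0},{"dx":0,"dy":0,"dz":0,"ax":0,"ay":0,"az":0,"grip":0},{"dx":0,"dy":0,"dz":0,"ax":0,"ay":0,"az":0,"grip":0},{"dx":0,"dy":0,"dz":0,"ax":0,"ay":0,"az":0,"grip":0},{"dx":0,"dy":0,"dz":0,"ax":0,"ay":0,"az":0,"grip":0},{"dx":0,"dy":0,"dz":0,"ax":0,"ay":0,"az":0,"grip":0},{"dx":0,"dy":0,"dz":0,"ax":0,"ay":0,"az":0,"grip":0}]' 35
python3 cart.py w4
```

```text
time_s: 1.8
ee_pos: [0.4359, 0.3427, 0.0588]
tcp_rot: [-3.138, 0.003, 1.57]
ft_force: [-1.0, -1.2, -0.5]
opening: 0.0857
grip_force: 0.0
[0.43684941 0.3433973  0.06060718] [[0.002, 1.0, -0.002], [1.0, -0.002, -0.002], [-0.002, -0.002, -1.0]]
[282.91784707 279.86187554] [282.32293074 225.49976261]
745 [0.42404173 0.33225949 0.0661684 ] [0.45132785 0.36014609 0.07824968] [0.43750142 0.34812818 0.0758958 ]
((0.43729671835899353, 0.3458612859249115), 0.014429016038775444)
time_s: 2.65
ee_pos: [0.4385, 0.3442, 0.0624]
tcp_rot: [3.14, -0.001, 1.567]
ft_force: [-0.1, 0.1, 6.4]
opening: 0.0249
grip_force: 34.0
[0.43845504 0.34415179 0.0624118 ] [[0.004, 1.0, 0.001], [1.0, -0.004, 0.001], [0.001, 0.001, -1.0]]
[277.67797229 278.63612868] [278.17824507 226.03061056]
847 [0.41222828 0.33193644 0.06665422] [0.4640862  0.36017281 0.08499682] [0.43811462 0.3495028  0.07601422]
((0.43815726041793823, 0.34973403811454773), 0.02602957747876644)
```

View pics/w4.png

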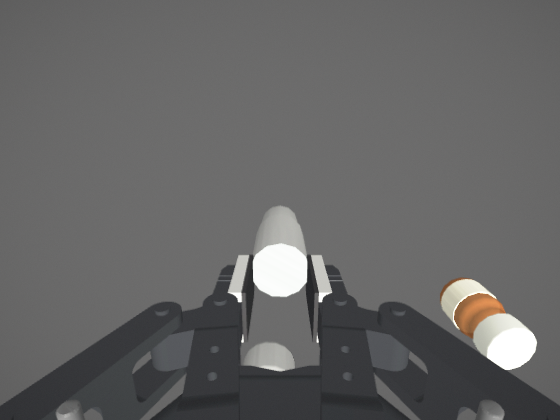

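The cartridge is gripped between the pads, with its top at about (281,270). I'll lift it and go to a point 65 mm short of the socket in x, so the wrist camera sees the held cartridge and the hole in one picture.

```bash
python3 -m crank '[{"dx":0,"dy":0,"dz":-0.03,"ax":0,"ay":0,"az":0,"grip":0},{"dx":0,"dy":0,"dz":-0.06,"ax":0,"ay":0,"az":0,"grip":0},{"dx":0,"dy":0,"dz":-0.09,"ax":0,"ay":0,"az":0,"grip":0},{"dx":-0.04,"dy":0.006,"dz":-0.09,"ax":0,"ay":0,"az":0,"grip":0},{"dx":-0.085,"dy":0.012,"dz":-0.09,"ax":0,"ay":0,"az":0,"grip":0},{"dx":-0.13,"dy":0.02,"dz":-0.09,"ax":0,"ay":0,"az":0,"grip":0},{"dx":-0.175,"dy":0.027,"dz":-0.09,"ax":0,"ay":0,"az":0,"grip":0},{"dx":-0.22,"dy":0.033,"dz":-0.09,"ax":0,"ay":0,"az":0,"grip":0},{"dx":-0.265,"dy":0.039,"dz":-0.09,"ax":0,"ay":0,"az":0,"grip":0},{"dx":-0.31,"dy":0.045,"dz":-0.09,"ax":0,"ay":0,"az":0,"grip":0},{"dx":-0.35,"dy":0.05,"dz":-0.09,"ax":0,"ay":0,"az":0,"grip":0},{"dx":-0.3893,"dy":0.05,"dz":-0.09,"ax":0,"ay":0,"az":0,"grip":0}]' 35
python3 -m crank '[{"dx":0,"dy":0,"dz":0,"ax":0,"ay":0,"az":0,"grip":0},{"dx":0,"dy":0,"dz":0,"ax":0,"ay":0,"az":0,"grip":0},{"dx":0,"dy":0,"dz":0,"ax":0,"ay":0,"az":0,"grip":0},{"dx":0,"dy":0,"dz":0,"ax":0,"ay":0,"az":0,"grip":0}]' 35
python3 - <<'E'
from h import *
import pickle
T=tool();C,p,d=snap('wrist','w5');pickle.dump((C,T),open('w5.pkl','wb'));print(T[0],T[1].round(4).tolist())
print(robot.state()['ft_force'])
C,p,d=snap('top','top2')
b=cv2.resize(p[150:270,230:350],None,fx=5,fy=5,interpolation=cv2.INTER_CUBIC);cv2.imwrite('pics/crop2.png',b[:,:,::-1])
E
```

```text
time_s: 3.9
ee_pos: [0.4868, -0.0477, 0.1516]
tcp_rot: [3.141, 0.0, 1.567]
ft_force: [0.3, 0.7, -1.6]
opening: 0.0256
grip_force: 34.9
time_s: 4.3
ee_pos: [0.4865, -0.0448, 0.1514]
tcp_rot: [-3.141, -0.0, 1.569]
ft_force: [-0.4, 0.3, -1.5]
opening: 0.0248
grip_force: 34.9
[ 0.48648432 -0.04476614  0.15144016] [[0.0021, 1.0, -0.0001], [1.0, -0.0021, 0.0001], [0.0001, -0.0001, -1.0]]
[-0.16824159  0.51348006 -1.59904046]
```

View pics/w5.png

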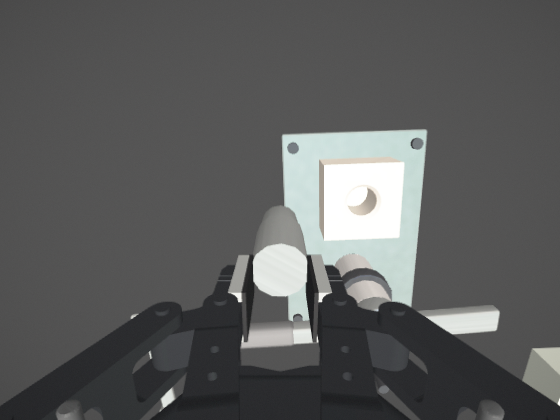

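The block is at (320–400, 160–240) with the hole at about (362,200), and the cartridge head's top is at about (280,270). I need an enlarged crop for pixel-accurate centres.

Run:
```python
import cv2
b=cv2.imread('pics/w5.png')[150:300,230:410]; cv2.imwrite('pics/crop3.png',cv2.resize(b,None,fx=4,fy=4,interpolation=cv2.INTER_CUBIC))
```

```text
(no output)
```

View pics/crop3.png

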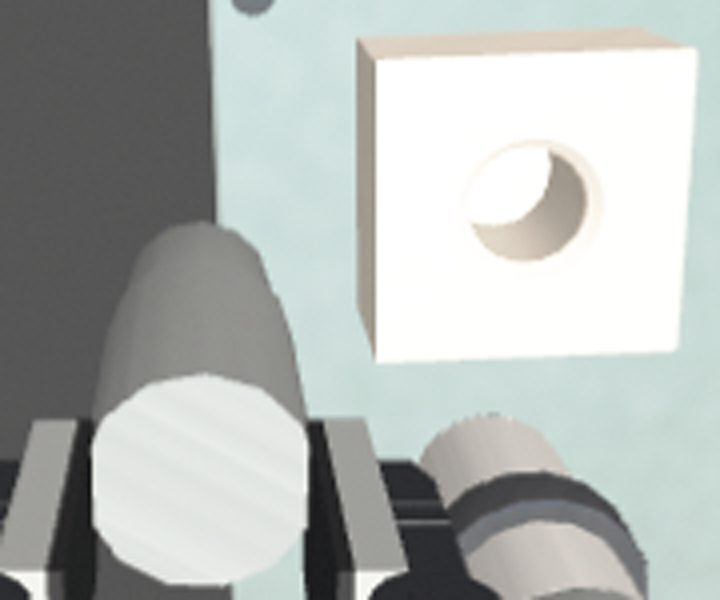

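Run:
```python
from h import *
import pickle
C,T=pickle.load(open('w5.pkl','rb'))
px=lambda a,b:((a+.5)/4-.5+230,(b+.5)/4-.5+150)
c=np.array([onz(C,*px(*k),.045) for k in [(375,58),(697,48),(679,350),(376,362)]])
print(c.round(4).tolist(),'ctr',c.mean(0).round(4)); e=c-np.roll(c,1,0);print(np.linalg.norm(e,axis=1).round(4),np.degrees(np.arctan2(e[:,1],e[:,0])).round(2))
print('hole',onz(C,*px(533,201),.045))
print('cart',onz(C,*px(200,480),T[0][2]+.0126), [onz(C,*px(k,480),T[0][2]+.0126)[:2].round(4) for k in (92,308)], 'tcp',T[0])
# foot check: where foot (silhouette far end) appears
zf=T[0][2]+.0126-.075
print('foot y-extreme', onz(C,*px(203,222),zf))
```

```text
[[0.5209, -0.0114, 0.045], [0.5854, -0.0092, 0.045], [0.5887, -0.0739, 0.045], [0.5236, -0.0765, 0.045]] ctr [ 0.5546 -0.0427  0.045 ]
[0.0652 0.0646 0.0648 0.0651] [  92.4     1.93  -87.1  -177.72]
hole [ 0.55465679 -0.04086845  0.045     ]
cart [ 0.48599218 -0.04308939  0.16404016] [array([ 0.4732, -0.0431]), array([ 0.4988, -0.0431])] tcp [ 0.48648432 -0.04476614  0.15144016]
foot y-extreme [ 0.48649258 -0.03275176  0.08904016]
```

View pics/crop2.png

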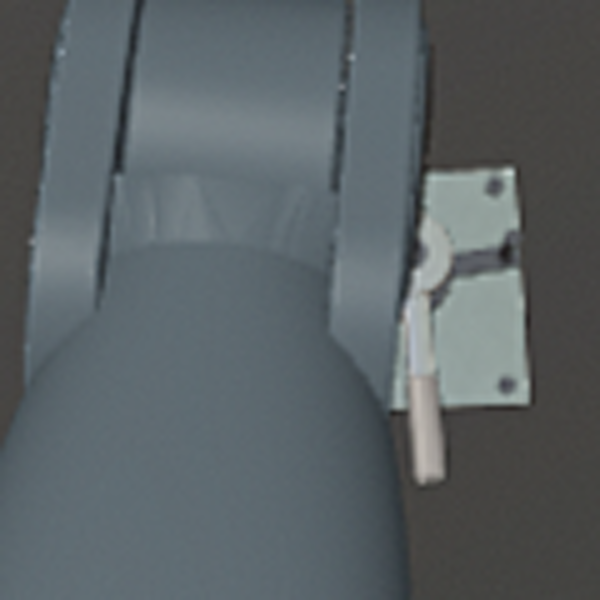

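Run:
```python
from h import *
import pickle
C,T=pickle.load(open('w5.pkl','rb'));z=np.load('pics/w5.npz');d=z['d']
for u,v in [(280,262),(280,270),(275,278),(285,278),(335,180),(390,225),(305,180)]:
    w=d[v-2:v+3,u-2:u+3]; print(u,v,world(C,u,v,np.median(w)).round(4),w.min(),w.max())
print('cam',(-C[2].T@C[3]).round(4), 'axis',C[2][2].round(3))
for zz in (.150,.155,.160): print(zz,onz(C,280,270,zz), onz(C,306.6,270,zz)[0]-onz(C,252.6,270,zz)[0])
```

```text
280 262 [ 0.4862 -0.0387  0.1648] 0.1498637 0.15246432
280 270 [ 0.4862 -0.0427  0.1652] 0.15108743 0.15335548
275 278 [ 0.4838 -0.0471  0.1649] 0.1525373 0.15466076
285 278 [ 0.4885 -0.047   0.165 ] 0.15248825 0.15486757
335 180 [ 0.5307 -0.0241  0.0456] 0.25868195 0.26236913
390 225 [ 0.5791 -0.0625  0.0459] 0.2703273 0.27314657
305 180 [ 0.5092 -0.0312  0.011 ] 0.29461104 0.29771048
cam [0.4861 0.0283 0.3025] axis [-0.    -0.292 -0.956]
0.15 [ 0.48617929 -0.05054609  0.15      ] 0.028211408041542152
0.155 [ 0.48617593 -0.04796093  0.155     ] 0.027286516795120674
0.16 [ 0.48617258 -0.04537578  0.16      ] 0.02636162554869914
```

Cartridge and hole measure consistently in the same wrist picture. The block edge is 64.8 mm against 64, the holder yaw is about 2.4°, the hole is at (0.5547, −0.0424) and the cartridge axis at (0.4861, −0.0430). The relative move is 68.6 mm in x and 0.6 mm in y. I'll go over the hole with the foot about 7 mm above the block, then check.

```bash
python3 -m crank '[{"dx":0.0007,"dy":0.035,"dz":0,"ax":0,"ay":0,"az":0,"grip":0},{"dx":0.0007,"dy":0.0686,"dz":0,"ax":0,"ay":0,"az":0,"grip":0},{"dx":0.0007,"dy":0.0686,"dz":0,"ax":0,"ay":0,"az":0,"grip":0},{"dx":0.0007,"dy":0.0686,"dz":0.02,"ax":0,"ay":0,"az":0,"grip":0},{"dx":0.0007,"dy":0.0686,"dz":0.037,"ax":0,"ay":0,"az":0,"grip":0},{"dx":0.0007,"dy":0.0686,"dz":0.037,"ax":0,"ay":0,"az":0,"grip":0},{"dx":0.0007,"dy":0.0686,"dz":0.037,"ax":0,"ay":0,"az":0,"grip":0}]' 35
python3 - <<'E'
from h import *
import pickle
T=tool();C,p,d=snap('wrist','w6');pickle.dump((C,T),open('w6.pkl','wb'));print(T[0],T[1].round(4).tolist())
C2,q,d2=snap('scene','sc2'); c=pix(C2,[.555,-.042,.06]).astype(int);print(c)
a=cv2.resize(p[150:300,205:355],(600,600),interpolation=cv2.INTER_CUBIC);cv2.imwrite('pics/crop4.png',a[:,:,::-1])
E
```

```text
time_s: 5.1
ee_pos: [0.5548, -0.0448, 0.1146]
tcp_rot: [-3.141, 0.0, 1.568]
ft_force: [-0.3, -0.9, -2.0]
opening: 0.0254
grip_force: 35.1
[ 0.55477813 -0.04483176  0.11460226] [[0.0029, 1.0, -0.0007], [1.0, -0.0029, -0.0], [-0.0, -0.0007, -1.0]]
[280 220]
```

View pics/crop4.png

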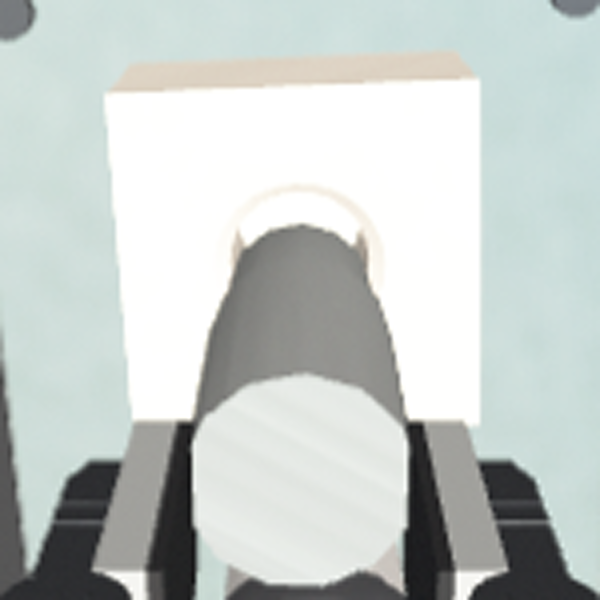

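The foot is centred laterally on the hole (301 against 303 in the crop). I'll check the fore-aft (y) direction by projecting the silhouettes.

Run:
```python
from h import *
import pickle
C,T=pickle.load(open('w6.pkl','rb'))
cr=lambda p:((pix(C,p)-[205,150]+.5)*4-.5).round(1)
zf=T[0][2]-.0624
print('ring far pt: obs y185', [(y,cr([.5547,y+.0155,.045])[1]) for y in (-.044,-.0424,-.041)])
for y in (-.044,-.0424,-.041): print('foot far obs 224; head top centre obs ~480',y,cr([.5547,y+.008,zf])[1],cr([.5547,y+.012,zf+.004])[1],cr([.5547,y+.014,zf+.03])[1],cr([.5547,y,zf+.075])[1])
px=lambda a,b:((a+.5)/4-.5+205,(b+.5)/4-.5+150)
c=np.array([onz(C,*px(*k),.045) for k in [(106,94),(480,80),(480,425),(134,420)]]);print(c.round(4).tolist(),c.mean(0))
print('ring ctr x',onz(C,*px(303,250),.045),'foot x',onz(C,*px(301,235),zf+.002))
```

```text
ring far pt: obs y185 [(-0.044, np.float64(187.0)), (-0.0424, np.float64(178.2)), (-0.041, np.float64(170.4))]
foot far obs 224; head top centre obs ~480 -0.044 239.7 223.8 259.2 486.4
foot far obs 224; head top centre obs ~480 -0.0424 230.8 214.6 248.9 474.2
foot far obs 224; head top centre obs ~480 -0.041 222.9 206.6 239.9 463.5
[[0.5208, -0.0119, 0.045], [0.5852, -0.0096, 0.045], [0.5877, -0.0743, 0.045], [0.5233, -0.0732, 0.045]] [ 0.55425104 -0.04222651  0.045     ]
ring ctr x [ 0.55475821 -0.04008447  0.045     ] foot x [ 0.55440996 -0.03456032  0.05420226]
```

Hole and cartridge agree to about 0.5 mm, so I'm starting the insertion slowly while watching the force.

```bash
python3 -m crank '[{"dx":0,"dy":0,"dz":0.003,"ax":0,"ay":0,"az":0,"grip":0},{"dx":0,"dy":0,"dz":0.006,"ax":0,"ay":0,"az":0,"grip":0},{"dx":0,"dy":0,"dz":0.009,"ax":0,"ay":0,"az":0,"grip":0},{"dx":0,"dy":0,"dz":0.011,"ax":0,"ay":0,"az":0,"grip":0}]' 35
python3 -m crank '[{"dx":0,"dy":0,"dz":0.0015,"ax":0,"ay":0,"az":0,"grip":0},{"dx":0,"dy":0,"dz":0.003,"ax":0,"ay":0,"az":0,"grip":0}]' 35
```

```text
time_s: 5.6
ee_pos: [0.555, -0.0453, 0.1031]
tcp_rot: [-3.141, 0.0, 1.567]
ft_force: [-0.9, 0.6, -1.3]
opening: 0.0257
grip_force: 35.1
time_s: 5.8
ee_pos: [0.5551, -0.0453, 0.1003]
tcp_rot: [-3.141, 0.0, 1.567]
ft_force: [-0.5, 0.6, -2.3]
opening: 0.0257
grip_force: 35.1
```

```bash
python3 -m crank '[{"dx":0,"dy":0,"dz":0.003,"ax":0,"ay":0,"az":0,"grip":0},{"dx":0,"dy":0,"dz":0.006,"ax":0,"ay":0,"az":0,"grip":0},{"dx":0,"dy":0,"dz":0.009,"ax":0,"ay":0,"az":0,"grip":0}]' 35
python3 -m crank '[{"dx":0,"dy":0,"dz":0.003,"ax":0,"ay":0,"az":0,"grip":0},{"dx":0,"dy":0,"dz":0.006,"ax":0,"ay":0,"az":0,"grip":0},{"dx":0,"dy":0,"dz":0.009,"ax":0,"ay":0,"az":0,"grip":0}]' 35
```

```text
time_s: 6.1
ee_pos: [0.5551, -0.0453, 0.0911]
tcp_rot: [-3.142, 0.0, 1.567]
ft_force: [-0.0, 0.0, -2.4]
opening: 0.0256
grip_force: 35.1
time_s: 6.4
ee_pos: [0.5551, -0.0453, 0.0822]
tcp_rot: [-3.142, 0.0, 1.567]
ft_force: [-0.1, -0.2, -1.3]
opening: 0.0256
grip_force: 35.2
```

Now the last 5 mm, in 1 mm steps.

```bash
python3 -m crank '[{"dx":0,"dy":0,"dz":0.001,"ax":0,"ay":0,"az":0,"grip":0},{"dx":0,"dy":0,"dz":0.002,"ax":0,"ay":0,"az":0,"grip":0},{"dx":0,"dy":0,"dz":0.003,"ax":0,"ay":0,"az":0,"grip":0},{"dx":0,"dy":0,"dz":0.004,"ax":0,"ay":0,"az":0,"grip":0},{"dx":0,"dy":0,"dz":0.004,"ax":0,"ay":0,"az":0,"grip":0}]' 35
python3 -m crank '[{"dx":0,"dy":0,"dz":0.0005,"ax":0,"ay":0,"az":0,"grip":0},{"dx":0,"dy":0,"dz":0.0005,"ax":0,"ay":0,"az":0,"grip":0}]' 35
```

```text
time_s: 6.9
ee_pos: [0.5551, -0.0453, 0.0783]
tcp_rot: [-3.141, 0.0, 1.567]
ft_force: [-1.0, -0.0, -1.9]
opening: 0.0249
grip_force: 35.1
time_s: 7.1
ee_pos: [0.5552, -0.0453, 0.0779]
tcp_rot: [3.142, 0.0, 1.567]
ft_force: [-0.7, 0.8, -1.8]
opening: 0.0254
grip_force: 35.1
```

```bash
python3 -m crank '[{"dx":0,"dy":0,"dz":0.0005,"ax":0,"ay":0,"az":0,"grip":0},{"dx":0,"dy":0,"dz":0.0005,"ax":0,"ay":0,"az":0,"grip":0}]' 35
python3 -m crank '[{"dx":0,"dy":0,"dz":0.0005,"ax":0,"ay":0,"az":0,"grip":0},{"dx":0,"dy":0,"dz":0.0005,"ax":0,"ay":0,"az":0,"grip":0}]' 35
```

```text
time_s: 7.3
ee_pos: [0.5552, -0.0452, 0.0776]
tcp_rot: [3.141, -0.0, 1.567]
ft_force: [-0.6, 1.0, 1.3]
opening: 0.0252
grip_force: 35.4
time_s: 7.5
ee_pos: [0.5553, -0.0451, 0.0775]
tcp_rot: [3.141, -0.0, 1.567]
ft_force: [-2.3, 1.8, 5.3]
opening: 0.0253
grip_force: 35.9
```

The shoulder made contact at the expected height (about 7 N). Releasing, rising, then one look.

```bash
python3 -m crank '[{"dx":0,"dy":0,"dz":0,"ax":0,"ay":0,"az":0,"grip":0.7},{"dx":0,"dy":0,"dz":0,"ax":0,"ay":0,"az":0,"grip":0.7},{"dx":0,"dy":0,"dz":0,"ax":0,"ay":0,"az":0,"grip":0.7},{"dx":0,"dy":0,"dz":0,"ax":0,"ay":0,"az":0,"grip":0.7},{"dx":0,"dy":0,"dz":-0.02,"ax":0,"ay":0,"az":0,"grip":0.7},{"dx":0,"dy":0,"dz":-0.05,"ax":0,"ay":0,"az":0,"grip":0.7},{"dx":0,"dy":0,"dz":-0.09,"ax":0,"ay":0,"az":0,"grip":0.7},{"dx":0,"dy":0,"dz":-0.09,"ax":0,"ay":0,"az":0,"grip":0.7}]'
python3 -m crank '[{"dx":-0.005,"dy":-0.01,"dz":0,"ax":0,"ay":0,"az":8,"grip":0},{"dx":-0.01,"dy":-0.02,"dz":0,"ax":0,"ay":0,"az":16,"grip":0},{"dx":-0.015,"dy":-0.03,"dz":0,"ax":0,"ay":0,"az":24,"grip":0},{"dx":-0.02,"dy":-0.04,"dz":0,"ax":0,"ay":0,"az":32,"grip":0},{"dx":-0.025,"dy":-0.05,"dz":0,"ax":0,"ay":0,"az":40,"grip":0},{"dx":-0.03,"dy":-0.06,"dz":0,"ax":0,"ay":0,"az":48,"grip":0},{"dx":-0.035,"dy":-0.07,"dz":0,"ax":0,"ay":0,"az":56,"grip":0},{"dx":-0.045,"dy":-0.08,"dz":0,"ax":0,"ay":0,"az":64,"grip":0},{"dx":-0.053,"dy":-0.087,"dz":0,"ax":0,"ay":0,"az":72,"grip":0},{"dx":-0.053,"dy":-0.087,"dz":0,"ax":0,"ay":0,"az":80,"grip":0},{"dx":-0.053,"dy":-0.087,"dz":0,"ax":0,"ay":0,"az":88,"grip":0},{"dx":-0.053,"dy":-0.087,"dz":0,"ax":0,"ay":0,"az":90,"grip":0}]' 50
python3 - <<'E'
from h import *
import pickle
T=tool();C,p,d=snap('wrist','w7');pickle.dump((C,T),open('w7.pkl','wb'));print(T[0],T[1].round(3).tolist(),robot.state()['q'])
E
```

```text
time_s: 8.3
ee_pos: [0.5578, -0.0456, 0.1718]
tcp_rot: [3.134, 0.001, 1.567]
ft_force: [1.1, 0.0, -0.2]
opening: 0.06
grip_force: 0.0
time_s: 9.5
ee_pos: [0.4678, -0.0981, 0.1665]
tcp_rot: [3.141, 0.0, -0.009]
ft_force: [-0.4, 0.1, 0.0]
opening: 0.0003
grip_force: 0.0
[ 0.46776806 -0.09812924  0.16653538] [[1.0, -0.009, -0.0], [-0.009, -1.0, -0.0], [-0.0, 0.0, -1.0]] [-2.06583636e-01  1.86011721e-01 -2.32198786e-01  1.15280874e+00
 -1.47870828e-04  2.94320775e+00]
```

View pics/w7.png

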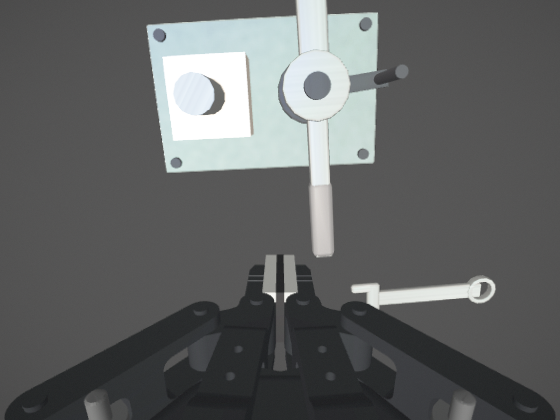

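The cartridge stands seated in the block at (195,93). The hub is at (316,85), the handle end at (322,253) and the stop pin at (400,72). The shut fingers are at (280,260), on the handle's +y side. Computing the handle geometry.

Run:
```python
from h import *
import pickle
C,T=pickle.load(open('w7.pkl','rb'))
h=onz(C,316.5,85,.108);e1=onz(C,313,255,.107);e2=onz(C,333,254,.107);s=onz(C,320,187,.107);st=onz(C,401,71,.09)
print(h,e1,e2,s,st)
e=(e1+e2)/2;v=e-h;print('len',np.linalg.norm(v),'angle from -x',np.arctan2(-v[1],-v[0]))
print('cart top',onz(C,195,93,.09))
```

```text
[ 0.55754545 -0.12281797  0.108     ] [ 0.44431371 -0.12322432  0.107     ] [ 0.44495631 -0.13743032  0.107     ] [ 0.49369193 -0.12675938  0.107     ] [ 0.56765629 -0.1802698   0.09      ]
len 0.1131642904136085 angle from -x 0.06640928389507383
cart top [ 0.55466952 -0.04394491  0.09      ]
```

```bash
python3 -m crank '[{"dx":0,"dy":-0.008,"dz":0,"ax":0,"ay":0,"az":-0.5,"grip":0},{"dx":0,"dy":-0.008,"dz":0.03,"ax":0,"ay":0,"az":-0.5,"grip":0},{"dx":0,"dy":-0.008,"dz":0.0535,"ax":0,"ay":0,"az":-0.5,"grip":0},{"dx":0,"dy":-0.008,"dz":0.0535,"ax":0,"ay":0,"az":-0.5,"grip":0},{"dx":0,"dy":-0.004,"dz":0.0535,"ax":0,"ay":0,"az":-0.5,"grip":0},{"dx":0,"dy":0,"dz":0.0535,"ax":0,"ay":0,"az":-0.5,"grip":0},{"dx":0,"dy":0.004,"dz":0.0535,"ax":0,"ay":0,"az":-0.5,"grip":0},{"dx":0,"dy":0.007,"dz":0.0535,"ax":0,"ay":0,"az":-0.5,"grip":0}]' 50
python3 -m crank '[{"dx":0,"dy":0.003,"dz":0,"ax":0,"ay":0,"az":0,"grip":0},{"dx":0,"dy":0.006,"dz":0,"ax":0,"ay":0,"az":0,"grip":0},{"dx":0,"dy":0.009,"dz":0,"ax":0,"ay":0,"az":0,"grip":0}]' 50
```

```text
time_s: 10.35
ee_pos: [0.4684, -0.1056, 0.1142]
tcp_rot: [3.141, -0.001, 0.005]
ft_force: [-0.2, 0.2, -0.9]
opening: -0.0001
grip_force: 0.0
time_s: 10.65
ee_pos: [0.468, -0.1143, 0.1135]
tcp_rot: [3.141, -0.0, 0.005]
ft_force: [-0.2, 0.6, -0.4]
opening: -0.0002
grip_force: 0.0
```

```bash
python3 -m crank '[{"dx":0,"dy":0.002,"dz":0,"ax":0,"ay":0,"az":0,"grip":0},{"dx":0,"dy":0.004,"dz":0,"ax":0,"ay":0,"az":0,"grip":0}]' 50
python3 -m crank '[{"dx":0,"dy":0.002,"dz":0,"ax":0,"ay":0,"az":0,"grip":0},{"dx":0,"dy":0.004,"dz":0,"ax":0,"ay":0,"az":0,"grip":0}]' 50
```

```text
time_s: 10.85
ee_pos: [0.4679, -0.1182, 0.1134]
tcp_rot: [3.142, 0.0, 0.005]
ft_force: [-0.2, 0.3, 0.6]
opening: 0.0004
grip_force: 0.0
time_s: 11.05
ee_pos: [0.468, -0.1221, 0.1134]
tcp_rot: [3.142, 0.0, 0.005]
ft_force: [-0.3, 0.5, 0.0]
opening: -0.0003
grip_force: 0.0
```

I've used all 10 views, so I'll find the handle numerically from wrist depth.

```bash
cat > hand.py <<'E'
from h import *
import sys
T=tool();C,p,d=snap(sys.argv[1],sys.argv[2]);print('tcp',T[0].round(4))
vv,uu=np.nonzero(d>0);P=np.array([world(C,u,v,d[v,u]) for v,u in zip(vv,uu)])
r=np.hypot(P[:,0]-.5575,P[:,1]+.1228)
m=(abs(P[:,2]-.105)<.008)
for a,b in [(.03,.045),(.045,.06),(.06,.075),(.075,.09),(.09,.105),(.105,.118)]:
    k=m&(r>a)&(r<b); q=P[k]
    if len(q): 
        f=np.arctan2(-(q[:,1]+.1228),-(q[:,0]-.5575)); 
        print(a,b,len(q),'phi quantiles',np.quantile(f,[0,.1,.3,.5,.7,.9,1]).round(3),'z',np.median(q[:,2]).round(4))
E
python3 hand.py wrist w8; python3 hand.py scene s8
```

```text
tcp [ 0.468  -0.1221  0.1134]
0.03 0.045 1062 phi quantiles [-3.135 -2.866 -0.041  0.048  0.137  0.23   3.135] z 0.1066
0.045 0.06 1158 phi quantiles [-0.071 -0.016  0.058  0.134  1.669  1.747  1.801] z 0.1071
0.06 0.075 847 phi quantiles [-0.053 -0.023  0.022  0.069  0.115  0.16   0.192] z 0.1075
0.075 0.09 699 phi quantiles [-0.036 -0.007  0.033  0.077  0.114  0.148  0.175] z 0.1077
0.09 0.105 75 phi quantiles [0.097 0.104 0.116 0.128 0.14  0.15  0.156] z 0.1075
tcp [ 0.468  -0.1223  0.1134]
0.03 0.045 87 phi quantiles [-3.132 -3.051 -2.884 -0.112  0.032  3.031  3.125] z 0.1053
0.045 0.06 108 phi quantiles [-3.14  -3.055 -2.909 -0.033  0.125  1.839  3.139] z 0.1052
0.06 0.075 92 phi quantiles [-3.141 -3.094 -2.974 -1.478  0.028  0.151  3.131] z 0.1053
0.075 0.09 95 phi quantiles [-3.125 -3.094 -3.024 -2.956  0.005  0.11   3.141] z 0.1056
0.09 0.105 8 phi quantiles [-3.14  -3.115 -3.098 -3.026 -2.984 -0.017 -0.015] z 0.1033
```

Run:
```python
from h import *
C=cam('wrist');z=np.load('pics/w8.npz');d=z['d']
vv,uu=np.nonzero(d>0);P=np.array([world(C,u,v,d[v,u]) for v,u in zip(vv,uu)])
m=(abs(P[:,0]-.468)<.03)&(abs(P[:,1]+.122)<.05)
for a in np.arange(.07,.18,.006):
    k=m&(P[:,2]>=a)&(P[:,2]<a+.006);q=P[k]
    if len(q)>5:print(round(a,3),len(q),'x',np.quantile(q[:,0],[.02,.98]).round(4),'y',np.quantile(q[:,1],[.02,.5,.98]).round(4),'u',uu[k].min(),uu[k].max(),'v',vv[k].min(),vv[k].max())
for v in range(250,330,8): print(v,[ (round(float(world(C,u,v,d[v,u])[1]),4),round(float(world(C,u,v,d[v,u])[2]),4)) for u in range(255,330,9)])
print(robot.state()['ft_force'])
```

```text
0.1 175 x [0.465  0.4973] y [-0.1369 -0.1324 -0.1196] u 272 304 v 202 264
0.106 1453 x [0.4662 0.4973] y [-0.1354 -0.1285 -0.1212] u 273 303 v 203 264
0.124 146 x [0.4742 0.479 ] y [-0.134  -0.1238 -0.1132] u 254 305 v 254 266
0.13 348 x [0.4741 0.4791] y [-0.1363 -0.1234 -0.1107] u 249 310 v 257 272
0.136 400 x [0.4739 0.4789] y [-0.1367 -0.1238 -0.1108] u 248 311 v 263 280
0.142 455 x [0.4739 0.4789] y [-0.1367 -0.1234 -0.1105] u 247 313 v 269 287
0.148 462 x [0.474 0.479] y [-0.1367 -0.1238 -0.1105] u 245 314 v 276 293
0.154 684 x [0.4574 0.479 ] y [-0.1295 -0.1238 -0.1175] u 245 314 v 284 341
0.16 570 x [0.4648 0.481 ] y [-0.1434 -0.1231 -0.104 ] u 219 340 v 292 340
0.166 1974 x [0.4592 0.4811] y [-0.1534 -0.1253 -0.094 ] u 182 377 v 295 365
0.172 3461 x [0.4593 0.481 ] y [-0.1587 -0.1261 -0.0887] u 160 401 v 305 373
0.178 4340 x [0.4592 0.4801] y [-0.1618 -0.1202 -0.0853] u 137 423 v 318 386
250 [(-0.1023, 0.0013), (-0.1103, 0.0021), (-0.1182, 0.0014), (-0.1249, 0.1075), (-0.1297, 0.1081), (-0.1344, 0.1076), (-0.15, 0.001), (-0.1579, 0.0016), (-0.1661, -0.0)]
258 [(-0.1021, 0.00
[... 885 characters left out ...]
.1659), (-0.1213, 0.1649), (-0.1245, 0.1604), (-0.1276, 0.1661), (-0.1306, 0.1673), (-0.1337, 0.1672), (-0.137, 0.1656), (-0.1685, 0.0009)]
306 [(-0.1153, 0.1697), (-0.1184, 0.1703), (-0.1214, 0.1693), (-0.1246, 0.159), (-0.1275, 0.1696), (-0.1305, 0.1693), (-0.1335, 0.1706), (-0.1366, 0.1696), (-0.1688, 0.0017)]
314 [(-0.1157, 0.1744), (-0.1185, 0.1733), (-0.1214, 0.1694), (-0.1246, 0.1594), (-0.1273, 0.1741), (-0.1303, 0.1731), (-0.1331, 0.1751), (-0.136, 0.1746), (-0.1404, 0.1663)]
322 [(-0.1159, 0.1779), (-0.1188, 0.1793), (-0.1214, 0.1688), (-0.1246, 0.159), (-0.1271, 0.1795), (-0.13, 0.1778), (-0.1328, 0.1785), (-0.1356, 0.1786), (-0.1386, 0.1776)]
[-0.87080837  0.03529762  1.07272833]
```

Run:
```python
from h import *
import pickle
for n in ('w5','w6','w7'):
    C,T=pickle.load(open(n+'.pkl','rb'));d=np.load(f'pics/{n}.npz')['d']
    vv,uu=np.nonzero(d>0);P=(np.array([world(C,u,v,d[v,u]) for v,u in zip(vv,uu)])-T[0])@T[1]
    m=(abs(P[:,0])<.02)&(abs(P[:,1])<.028)&(P[:,2]<.04)
    if n!='w7': m&=abs(P[:,1])>.0145
    for a in np.arange(-.05,.03,.006):
        k=m&(P[:,2]>=a)&(P[:,2]<a+.006);q=P[k]
        if len(q)>3:print(n,'toolz',a.round(3),len(q),'x',np.quantile(q[:,0],[.02,.98]).round(4),'y',np.quantile(q[:,1],[.02,.98]).round(4))
```

```text
w5 toolz -0.05 395 x [-0.0104  0.011 ] y [-0.0239  0.0237]
w5 toolz -0.044 273 x [0.0053 0.0103] y [-0.0263  0.0251]
w5 toolz -0.038 387 x [0.005  0.0102] y [-0.0264  0.0253]
w5 toolz -0.032 334 x [0.0051 0.0102] y [-0.0265  0.0255]
w5 toolz -0.026 319 x [0.005  0.0102] y [-0.0265  0.0253]
w5 toolz -0.02 224 x [0.0052 0.0101] y [-0.0255  0.0243]
w5 toolz -0.014 36 x [0.0089 0.0099] y [-0.0197  0.0187]
w6 toolz -0.05 374 x [-0.0108  0.011 ] y [-0.0244  0.0234]
w6 toolz -0.044 265 x [0.0053 0.0103] y [-0.0262  0.0249]
w6 toolz -0.038 403 x [0.0051 0.0102] y [-0.0265  0.0255]
w6 toolz -0.032 326 x [0.005  0.0102] y [-0.0264  0.0254]
w6 toolz -0.026 315 x [0.005  0.0101] y [-0.0264  0.0252]
w6 toolz -0.02 224 x [0.0052 0.0101] y [-0.0255  0.0245]
w6 toolz -0.014 39 x [0.009  0.0099] y [-0.0192  0.0185]
w7 toolz -0.05 730 x [-0.0108  0.0118] y [-0.0103  0.0128]
w7 toolz -0.044 351 x [0.0062 0.0111] y [-0.0114  0.0145]
w7 toolz -0.038 495 x [0.0058 0.011 ] y [-0.0116  0.0144]
w7 toolz -0.032 433 x [0.0058 0.0109] y [-0.0116  0.0146]
w7 toolz -0.026 370 x [0.006  0.0111] y [-0.0115  0.0146]
w7 toolz -0.02 284 x [0.0059 0.011 ] y [-0.0106  0.0137]
w7 toolz -0.014 52 x [0.0101 0.0109] y [-0.0048  0.0077]
```

Run:
```python
from h import *
C=cam('scene');d=np.load('pics/s8.npz')['d']
vv,uu=np.nonzero(d>0);P=np.array([world(C,u,v,d[v,u]) for v,u in zip(vv,uu)])
m=(abs(P[:,0]-.468)<.02)&(abs(P[:,1]+.122)<.022)
print(np.histogram(P[m][:,2],np.arange(-.005,.2,.01)))
for a in np.arange(.08,.16,.01):
    q=P[m&(P[:,2]>=a)&(P[:,2]<a+.01)]
    if len(q):print(a.round(2),q.min(0).round(3),q.max(0).round(3))
```

```text
(array([218,   4,   0,   0,   0,   0,   0,   0,   0,   0,  18,  36,   3,
        25,  33,  27,  22,  57,  32,  37]), array([-0.005,  0.005,  0.015,  0.025,  0.035,  0.045,  0.055,  0.065,
        0.075,  0.085,  0.095,  0.105,  0.115,  0.125,  0.135,  0.145,
        0.155,  0.165,  0.175,  0.185,  0.195]))
0.09 [ 0.46  -0.122  0.096] [ 0.479 -0.12   0.099]
0.1 [ 0.462 -0.135  0.102] [ 0.487 -0.119  0.109]
0.11 [ 0.473 -0.118  0.119] [ 0.473 -0.118  0.119]
0.12 [ 0.475 -0.134  0.122] [ 0.481 -0.113  0.13 ]
0.13 [ 0.466 -0.137  0.13 ] [ 0.481 -0.109  0.14 ]
0.14 [ 0.466 -0.137  0.141] [ 0.481 -0.109  0.15 ]
0.15 [ 0.475 -0.135  0.15 ] [ 0.481 -0.11   0.16 ]
```

Both cameras agree that the fingertips end about 11 mm short of the reported TCP, at z ≈ 0.124, instead of 25 mm ahead of it. So the fingers are hovering above the handle. It also means the cartridge was held only by its top rim, so I'll confirm it's seated. Then I'll back off in +y and go 34 mm lower.

```bash
python3 - <<'E'
from h import *
import pickle
C,T=pickle.load(open('w7.pkl','rb'));d=np.load('pics/w7.npz')['d']
q=np.array([world(C,u,v,d[v,u]) for v in range(70,120) for u in range(170,225)])
k=q[(q[:,2]>.075)&(q[:,2]<.11)];b=q[abs(q[:,2]-.045)<.006]
k=k[k[:,2]>.086];A=np.c_[k[:,:2]-k[:,:2].mean(0),np.ones(len(k))];print('top plane slopes,z',np.linalg.lstsq(A,k[:,2],rcond=None)[0],'ctr',k.mean(0),'block z',np.median(b[:,2]),len(k))
E
python3 -m crank '[{"dx":0,"dy":-0.012,"dz":0,"ax":0,"ay":0,"az":0,"grip":0},{"dx":0,"dy":-0.025,"dz":0,"ax":0,"ay":0,"az":0,"grip":0},{"dx":0,"dy":-0.025,"dz":0.015,"ax":0,"ay":0,"az":0,"grip":0},{"dx":0,"dy":-0.025,"dz":0.034,"ax":0,"ay":0,"az":0,"grip":0},{"dx":0,"dy":-0.025,"dz":0.034,"ax":0,"ay":0,"az":0,"grip":0},{"dx":0,"dy":-0.022,"dz":0.034,"ax":0,"ay":0,"az":0,"grip":0},{"dx":0,"dy":-0.019,"dz":0.034,"ax":0,"ay":0,"az":0,"grip":0}]' 50
python3 -m crank '[{"dx":0,"dy":0.001,"dz":0,"ax":0,"ay":0,"az":0,"grip":0},{"dx":0,"dy":0.002,"dz":0,"ax":0,"ay":0,"az":0,"grip":0},{"dx":0,"dy":0.003,"dz":0,"ax":0,"ay":0,"az":0,"grip":0}]' 50
```

```text
top plane slopes,z [0.01119961 0.02113104 0.09095681] ctr [ 0.55439514 -0.04343381  0.09095681] block z 0.046001160907813185 1471
time_s: 11.85
ee_pos: [0.4684, -0.1029, 0.0802]
tcp_rot: [3.141, -0.001, 0.006]
ft_force: [0.2, -0.0, -0.7]
opening: -0.0
grip_force: 0.0
time_s: 12.15
ee_pos: [0.4683, -0.106, 0.0799]
tcp_rot: [-3.141, -0.001, 0.005]
ft_force: [-0.4, 2.6, 1.8]
opening: -0.0003
grip_force: 1.4
```

The cartridge is seated: its top is 45.0 mm above the block and upright. The fingers now touch the handle at 2.6 N. Computing the arc rows.

```bash
cat > arc.py <<'E'
from h import *
import sys
P=np.array([.5575,-.1225]);b=.0215
def tcp(f):
    u=np.array([-np.cos(f),-np.sin(f)]);t=np.array([np.sin(f),-np.cos(f)]);return P+.09*u-b*t
def rows(f0,y0,degs):
    for g in degs:
        D=tcp(f0+np.radians(g))-tcp(f0);tx=np.array([np.cos(y0),np.sin(y0)]);ty=np.array([np.sin(y0),-np.cos(y0)])
        print(g,'dx %.4f dy %.4f az %.1f'%(D@tx,D@ty,-g))
rows(float(sys.argv[1]),float(sys.argv[2]),[float(x) for x in sys.argv[3:]])
E
python3 arc.py .07 .005 5 10 15 20 25 30 35 40 45 50 55 60
```

```text
5.0 dx -0.0010 dy 0.0080 az -5.0
10.0 dx -0.0013 dy 0.0161 az -10.0
15.0 dx -0.0009 dy 0.0241 az -15.0
20.0 dx 0.0002 dy 0.0321 az -20.0
25.0 dx 0.0019 dy 0.0400 az -25.0
30.0 dx 0.0044 dy 0.0477 az -30.0
35.0 dx 0.0075 dy 0.0551 az -35.0
40.0 dx 0.0113 dy 0.0623 az -40.0
45.0 dx 0.0157 dy 0.0691 az -45.0
50.0 dx 0.0206 dy 0.0754 az -50.0
55.0 dx 0.0261 dy 0.0814 az -55.0
60.0 dx 0.0321 dy 0.0868 az -60.0
```

```bash
python3 -m crank '[{"dx":-0.001,"dy":0.008,"dz":0,"ax":0,"ay":0,"az":-5,"grip":0},{"dx":-0.0013,"dy":0.0161,"dz":0,"ax":0,"ay":0,"az":-10,"grip":0},{"dx":-0.0009,"dy":0.0241,"dz":0,"ax":0,"ay":0,"az":-15,"grip":0}]'
python3 -c "
from h import *;print(robot.state()['tcp_rot'])"; python3 hand.py wrist w9
```

```text
time_s: 12.45
ee_pos: [0.4672, -0.1299, 0.0797]
tcp_rot: [-3.141, -0.001, 0.271]
ft_force: [0.3, 3.4, 2.0]
opening: 0.0
grip_force: 1.6
[-3.14073309e+00 -6.52424966e-04  2.70796293e-01]
tcp [ 0.4672 -0.1299  0.0797]
0.03 0.045 1326 phi quantiles [0.109 0.177 0.245 0.317 0.387 0.46  0.532] z 0.1069
0.045 0.06 1933 phi quantiles [0.185 0.238 0.319 0.401 1.675 1.75  1.801] z 0.107
0.06 0.075 1312 phi quantiles [0.212 0.233 0.279 0.325 0.371 0.419 0.455] z 0.1075
0.075 0.09 2218 phi quantiles [-0.073 -0.014  0.111  0.244  0.318  0.391  0.443] z 0.1075
0.09 0.105 434 phi quantiles [0.264 0.297 0.326 0.351 0.373 0.402 0.424] z 0.1079
```

The lever is turning, with φ ≈ 0.33 at 3.4 N.

```bash
python3 arc.py .33 .268 5 10 15 20 25 30 35 40 45 50
```

```text
5.0 dx -0.0010 dy 0.0080 az -5.0
10.0 dx -0.0014 dy 0.0161 az -10.0
15.0 dx -0.0010 dy 0.0241 az -15.0
20.0 dx 0.0001 dy 0.0321 az -20.0
25.0 dx 0.0018 dy 0.0400 az -25.0
30.0 dx 0.0043 dy 0.0477 az -30.0
35.0 dx 0.0074 dy 0.0552 az -35.0
40.0 dx 0.0111 dy 0.0623 az -40.0
45.0 dx 0.0155 dy 0.0691 az -45.0
50.0 dx 0.0204 dy 0.0755 az -50.0
```

```bash
python3 -m crank '[{"dx":-0.001,"dy":0.008,"dz":0,"ax":0,"ay":0,"az":-5,"grip":0},{"dx":-0.0014,"dy":0.0161,"dz":0,"ax":0,"ay":0,"az":-10,"grip":0},{"dx":-0.001,"dy":0.0241,"dz":0,"ax":0,"ay":0,"az":-15,"grip":0},{"dx":0.0001,"dy":0.0321,"dz":0,"ax":0,"ay":0,"az":-20,"grip":0},{"dx":0.0018,"dy":0.04,"dz":0,"ax":0,"ay":0,"az":-25,"grip":0},{"dx":0.0043,"dy":0.0477,"dz":0,"ax":0,"ay":0,"az":-30,"grip":0},{"dx":0.0074,"dy":0.0552,"dz":0,"ax":0,"ay":0,"az":-35,"grip":0},{"dx":0.0111,"dy":0.0623,"dz":0,"ax":0,"ay":0,"az":-40,"grip":0},{"dx":0.0155,"dy":0.0691,"dz":0,"ax":0,"ay":0,"az":-45,"grip":0}]'
python3 hand.py wrist w10;python3 arc.py 1.12 1.056 3 6 9 12 15 18
```

```text
time_s: 13.4
ee_pos: [0.4996, -0.1921, 0.0792]
tcp_rot: [-3.14, -0.0, 1.054]
ft_force: [-2.3, 4.1, 1.6]
opening: 0.0001
grip_force: 1.9
tcp [ 0.4996 -0.1921  0.0792]
0.03 0.045 1340 phi quantiles [0.891 0.958 1.026 1.098 1.169 1.243 1.324] z 0.1069
0.045 0.06 1775 phi quantiles [0.972 1.016 1.09  1.166 1.645 1.734 1.797] z 0.107
0.06 0.075 1330 phi quantiles [0.995 1.018 1.062 1.108 1.156 1.205 1.241] z 0.1074
0.075 0.09 2229 phi quantiles [0.715 0.773 0.897 1.029 1.101 1.176 1.228] z 0.1075
0.09 0.105 449 phi quantiles [1.048 1.081 1.109 1.136 1.159 1.186 1.206] z 0.1079
3.0 dx -0.0007 dy 0.0048 az -3.0
6.0 dx -0.0011 dy 0.0096 az -6.0
9.0 dx -0.0013 dy 0.0145 az -9.0
12.0 dx -0.0013 dy 0.0193 az -12.0
15.0 dx -0.0010 dy 0.0241 az -15.0
18.0 dx -0.0004 dy 0.0289 az -18.0
```

```bash
python3 -m crank '[{"dx":-0.0007,"dy":0.0048,"dz":0,"ax":0,"ay":0,"az":-3,"grip":0},{"dx":-0.0011,"dy":0.0096,"dz":0,"ax":0,"ay":0,"az":-6,"grip":0},{"dx":-0.0013,"dy":0.0145,"dz":0,"ax":0,"ay":0,"az":-9,"grip":0},{"dx":-0.0013,"dy":0.0193,"dz":0,"ax":0,"ay":0,"az":-12,"grip":0},{"dx":-0.001,"dy":0.0241,"dz":0,"ax":0,"ay":0,"az":-15,"grip":0}]'
python3 -m crank '[{"dx":-0.0003,"dy":0.0016,"dz":0,"ax":0,"ay":0,"az":-1,"grip":0},{"dx":-0.0005,"dy":0.0032,"dz":0,"ax":0,"ay":0,"az":-2,"grip":0},{"dx":-0.0007,"dy":0.0048,"dz":0,"ax":0,"ay":0,"az":-3,"grip":0}]'
```

```text
time_s: 13.95
ee_pos: [0.5197, -0.2048, 0.0792]
tcp_rot: [-3.139, -0.0, 1.313]
ft_force: [-3.5, 3.7, 2.4]
opening: -0.0002
grip_force: 1.9
time_s: 14.25
ee_pos: [0.5247, -0.207, 0.0792]
tcp_rot: [-3.14, -0.0, 1.366]
ft_force: [-3.5, 3.5, -0.2]
opening: 0.0
grip_force: 1.9
```

```bash
python3 -m crank '[{"dx":-0.0001,"dy":0.0008,"dz":0,"ax":0,"ay":0,"az":-0.5,"grip":0}]' | sed -n '1,4p'
python3 -m crank '[{"dx":-0.0001,"dy":0.0008,"dz":0,"ax":0,"ay":0,"az":-0.5,"grip":0}]'| sed -n '1,4p'
python3 -m crank '[{"dx":-0.0001,"dy":0.0008,"dz":0,"ax":0,"ay":0,"az":-0.5,"grip":0}]'| sed -n '1,4p'
```

```text
time_s: 14.35
ee_pos: [0.5256, -0.2074, 0.0792]
tcp_rot: [-3.141, -0.0, 1.375]
ft_force: [-3.2, 3.8, -0.5]
time_s: 14.45
ee_pos: [0.5265, -0.2077, 0.0792]
tcp_rot: [-3.141, -0.0, 1.384]
ft_force: [-3.5, 2.4, -1.1]
time_s: 14.55
ee_pos: [0.5273, -0.208, 0.0793]
tcp_rot: [-3.141, 0.0, 1.393]
ft_force: [-3.8, 2.4, -0.5]
```

```bash
python3 hand.py wrist w11
```

```text
tcp [ 0.5273 -0.208   0.0793]
0.03 0.045 1350 phi quantiles [1.24  1.308 1.377 1.449 1.52  1.592 1.663] z 0.1069
0.045 0.06 1706 phi quantiles [1.32  1.366 1.437 1.511 1.595 1.737 1.801] z 0.107
0.06 0.075 1328 phi quantiles [1.343 1.367 1.411 1.458 1.505 1.554 1.59 ] z 0.1075
0.075 0.09 2255 phi quantiles [1.064 1.124 1.248 1.379 1.452 1.523 1.574] z 0.1075
0.09 0.105 469 phi quantiles [1.398 1.427 1.457 1.482 1.506 1.536 1.556] z 0.1079
```

```bash
cat > ok.py <<'E'
from h import *
s=robot.state();f=np.hypot(*s['ft_force'][:2]);print(round(f,1),np.round(s['ee_pos'],4),round(s['tcp_rot'][2],3));raise SystemExit(f>7.5)
E
python3 -m crank '[{"dx":-0.0001,"dy":0.0008,"dz":0,"ax":0,"ay":0,"az":-0.5,"grip":0}]' >/dev/null; python3 ok.py &&
python3 -m crank '[{"dx":-0.0001,"dy":0.0008,"dz":0,"ax":0,"ay":0,"az":-0.5,"grip":0}]' >/dev/null; python3 ok.py &&
python3 -m crank '[{"dx":-0.0001,"dy":0.0008,"dz":0,"ax":0,"ay":0,"az":-0.5,"grip":0}]' >/dev/null && python3 ok.py &&
python3 -m crank '[{"dx":-0.0001,"dy":0.0008,"dz":0,"ax":0,"ay":0,"az":-0.5,"grip":0}]' >/dev/null && python3 ok.py &&
python3 -m crank '[{"dx":-0.0001,"dy":0.0008,"dz":0,"ax":0,"ay":0,"az":-0.5,"grip":0}]' >/dev/null && python3 ok.py &&
python3 -m crank '[{"dx":-0.0001,"dy":0.0008,"dz":0,"ax":0,"ay":0,"az":-0.5,"grip":0}]' >/dev/null && python3 ok.py &&
python3 -m crank '[{"dx":-0.0001,"dy":0.0008,"dz":0,"ax":0,"ay":0,"az":-0.5,"grip":0}]' >/dev/null && python3 ok.py &&
python3 -m crank '[{"dx":-0.0001,"dy":0.0008,"dz":0,"ax":0,"ay":0,"az":-0.5,"grip":0}]' >/dev/null && python3 ok.py
```

```text
4.6 [ 0.5281 -0.2084  0.0793] 1.401
4.6 [ 0.5281 -0.2084  0.0793] 1.401False
False
```

```bash
sed -i 's/SystemExit(f>7.5)/SystemExit(int(f>7.5))/' ok.py
python3 -m crank '[{"dx":-0.0001,"dy":0.0008,"dz":0,"ax":0,"ay":0,"az":-0.5,"grip":0}]' >/dev/null && python3 ok.py &&
python3 -m crank '[{"dx":-0.0001,"dy":0.0008,"dz":0,"ax":0,"ay":0,"az":-0.5,"grip":0}]' >/dev/null && python3 ok.py &&
python3 -m crank '[{"dx":-0.0001,"dy":0.0008,"dz":0,"ax":0,"ay":0,"az":-0.5,"grip":0}]' >/dev/null && python3 ok.py &&
python3 -m crank '[{"dx":-0.0001,"dy":0.0008,"dz":0,"ax":0,"ay":0,"az":-0.5,"grip":0}]' >/dev/null && python3 ok.py &&
python3 -m crank '[{"dx":-0.0001,"dy":0.0008,"dz":0,"ax":0,"ay":0,"az":-0.5,"grip":0}]' >/dev/null && python3 ok.py &&
python3 -m crank '[{"dx":-0.0001,"dy":0.0008,"dz":0,"ax":0,"ay":0,"az":-0.5,"grip":0}]' >/dev/null && python3 ok.py &&
python3 -m crank '[{"dx":-0.0001,"dy":0.0008,"dz":0,"ax":0,"ay":0,"az":-0.5,"grip":0}]' >/dev/null && python3 ok.py &&
python3 -m crank '[{"dx":-0.0001,"dy":0.0008,"dz":0,"ax":0,"ay":0,"az":-0.5,"grip":0}]' >/dev/null && python3 ok.py
```

```text
3.8 [ 0.529  -0.2087  0.0793] 1.411
3.4 [ 0.5298 -0.2089  0.0794] 1.419
3.8 [ 0.5306 -0.2091  0.0793] 1.428
4.1 [ 0.5314 -0.2094  0.0794] 1.437
5.3 [ 0.5321 -0.2096  0.0794] 1.446
7.3 [ 0.5323 -0.2097  0.0793] 1.454
8.9 [ 0.5326 -0.2099  0.0792] 1.463
```

The stop is met: motion stalls near yaw 1.45 and the force climbs. Now I lean straight, without turning.

```bash
sed -i 's/f>7.5/f>12.5/' ok.py
python3 -m crank '[{"dx":0,"dy":0.0006,"dz":0,"ax":0,"ay":0,"az":0,"grip":0}]' >/dev/null && python3 ok.py &&
python3 -m crank '[{"dx":0,"dy":0.0006,"dz":0,"ax":0,"ay":0,"az":0,"grip":0}]' >/dev/null && python3 ok.py &&
python3 -m crank '[{"dx":0,"dy":0.0006,"dz":0,"ax":0,"ay":0,"az":0,"grip":0}]' >/dev/null && python3 ok.py
```

```text
12.0 [ 0.5327 -0.2099  0.0792] 1.463
13.1 [ 0.5328 -0.2098  0.0792] 1.462
```

```bash
python3 -m crank '[{"dx":0,"dy":0.0005,"dz":0,"ax":0,"ay":0,"az":0,"grip":0},{"dx":0,"dy":0.0005,"dz":0,"ax":0,"ay":0,"az":0,"grip":0}]'
python3 -m crank '[{"dx":0,"dy":0,"dz":0,"ax":0,"ay":0,"az":0,"grip":0},{"dx":0,"dy":0,"dz":0,"ax":0,"ay":0,"az":0,"grip":0},{"dx":0,"dy":0,"dz":0,"ax":0,"ay":0,"az":0,"grip":0},{"dx":0,"dy":0,"dz":0,"ax":0,"ay":0,"az":0,"grip":0},{"dx":0,"dy":0,"dz":0,"ax":0,"ay":0,"az":0,"grip":0}]'
python3 hand.py wrist w12
```

```text
time_s: 15.8
ee_pos: [0.5329, -0.2099, 0.0792]
tcp_rot: [-3.137, 0.0, 1.462]
ft_force: [-13.9, 1.5, 4.0]
opening: -0.0001
grip_force: 6.8
time_s: 16.3
ee_pos: [0.5329, -0.2099, 0.0792]
tcp_rot: [-3.137, 0.0, 1.462]
ft_force: [-13.7, 2.1, 4.4]
opening: 0.0002
grip_force: 6.8
tcp [ 0.5329 -0.2099  0.0792]
0.03 0.045 1345 phi quantiles [1.304 1.371 1.439 1.508 1.58  1.653 1.725] z 0.1069
0.045 0.06 1652 phi quantiles [1.381 1.426 1.497 1.565 1.636 1.736 1.804] z 0.1071
0.06 0.075 1350 phi quantiles [1.404 1.429 1.474 1.521 1.568 1.616 1.654] z 0.1074
0.075 0.09 2218 phi quantiles [1.13  1.187 1.31  1.438 1.513 1.584 1.634] z 0.1075
0.09 0.105 461 phi quantiles [1.462 1.494 1.522 1.547 1.571 1.6   1.621] z 0.1079
```

14 N was held for over half a second at φ ≈ 1.52, so the lever is at about 1.48 rad. Backing off, rising, then checking.

```bash
python3 -m crank '[{"dx":0,"dy":-0.004,"dz":0,"ax":0,"ay":0,"az":0,"grip":0},{"dx":0,"dy":-0.02,"dz":0,"ax":0,"ay":0,"az":0,"grip":0},{"dx":0,"dy":-0.04,"dz":0,"ax":0,"ay":0,"az":0,"grip":0},{"dx":0,"dy":-0.04,"dz":-0.03,"ax":0,"ay":0,"az":0,"grip":0},{"dx":0,"dy":-0.04,"dz":-0.07,"ax":0,"ay":0,"az":0,"grip":0},{"dx":0,"dy":-0.04,"dz":-0.11,"ax":0,"ay":0,"az":0,"grip":0},{"dx":0,"dy":-0.04,"dz":-0.11,"ax":0,"ay":0,"az":0,"grip":0},{"dx":0,"dy":-0.04,"dz":-0.11,"ax":0,"ay":0,"az":0,"grip":0}]'
python3 hand.py wrist w13
python3 - <<'E'
from h import *
# top camera: bystanders' change and lever region
C=cam('top');p,d=robot.grab_frame('top');d0=np.load('pics/top1.npz')['d']
P=lambda D,u,v,r,lo,hi:np.median([w for y in range(v-r,v+r) for x in range(u-r,u+r) for w in [world(C,x,y,D[y,x])] if lo<w[2]<hi],axis=0).round(4)
for n,u,v,lo,hi in [('wide',179,254,.04,.06),('vial',157,200,.05,.08)]: print(n,P(d0,u,v,14,lo,hi),P(d,u,v,14,lo,hi))
E
```

```text
time_s: 17.15
ee_pos: [0.4973, -0.2065, 0.191]
tcp_rot: [3.137, 0.002, 1.462]
ft_force: [0.3, 0.2, 0.2]
opening: -0.0004
grip_force: 0.0
tcp [ 0.4973 -0.2065  0.191 ]
0.03 0.045 1153 phi quantiles [-1.896 -1.747 -1.583 -1.417  1.377  1.58   1.725] z 0.1062
0.045 0.06 1010 phi quantiles [-1.778 -1.682 -1.518  1.389  1.515  1.677  1.801] z 0.1064
0.06 0.075 448 phi quantiles [1.397 1.416 1.455 1.503 1.553 1.603 1.639] z 0.1073
0.075 0.09 436 phi quantiles [1.417 1.434 1.468 1.508 1.552 1.595 1.627] z 0.1075
0.09 0.105 406 phi quantiles [1.437 1.45  1.48  1.512 1.549 1.586 1.616] z 0.1076
0.105 0.118 198 phi quantiles [1.45  1.463 1.488 1.514 1.542 1.573 1.603] z 0.1075
wide [0.4296 0.2276 0.0501] [0.4295 0.2278 0.0498]
vial [0.5706 0.2849 0.0616] [0.5701 0.2848 0.0613]
```

The lever stayed over the cartridge, the bystanders checked (wide cartridge and vial) haven't moved, and the robot touches nothing. Handing in.

```bash
python3 -c "
from cell import robot;print(robot.close_job())"
```

```text
the job is handed in; nothing more can be done
None
```

The job is handed in, with no verdict returned: the cartridge is seated in the socket, the lever was leaned on at its stop with about 14 N for over half a second, and it was left at about 1.47 rad over the cartridge.

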